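# Fold down the ratchet work rest

## Task

The folding work rest bolted to the bench is standing up on its ratchet. With the fingertips, press the pawl's thumb plate all the way down so that the pawl swings free of the teeth and stays there, then push the raised arm down past its teeth until it lies level on its stop. Nothing is to be gripped or lifted: only press and push, do not raise the arm first, leave the pawl free, and leave the wrench, pipe elbow, sprocket and tap valve where they lie.

Things in the scene. Friction and masses are not known exactly. Their poses are not given: they have to be found in the camera images.
- rest_base: Fixed steel base of the work rest, bolted to the bench: dark plate 300 x 90 x 8 mm with two grey cheek plates (108 mm high, 64 mm over the outsides) and a grey stop post with a rubber cap. Origin: on the bench directly under the arm's pivot. Its x axis points along the arm, from the pivot towards the arm's free end; y is along both pivot pins; z up. The plate reaches from x = -100 to x = 200 mm, y = -45 to 45 mm
- rest_pivot (a point): Centre of the arm's hinge, 85 mm above the bench, at x = 0, y = 0 of the base. The arm's toothed wheel (60 mm radius over the tooth tips, 14 mm thick) sits here; the x axis of this point points along the arm and tips with it, y is the hinge line
- rest_pad (a point): Centre of the upper face of the flat steel pad at the free end of the arm, where it is pushed down: pad 60 mm along the arm, 70 mm wide, 12 mm thick. The point lies 200 mm from the pivot along the arm and 8 mm above the arm's centre line; x axis along the arm outwards, z normal to the face. It starts about 212 to 232 mm above the bench and ends 93 mm above it
- rest_arm (a joint): Angle of the arm in rad: 0 is the highest position (arm 0.80 rad = 46 degrees above level), growing as it is pushed down; 0.80 is level on the stop. A stiff hinge: the arm stays where it is left, and takes about 2 to 6 N at the pad to push down when the pawl is free. With the pawl engaged a tooth blocks it at about 0.17
- pawl_pivot (a point): Hinge of the pawl, at x = -50, y = 0, z = 30 mm of the base
- thumb_plate (a point): Centre of the upper face of the pawl's flat thumb plate, 44 x 44 mm, 6 mm thick, standing out behind the wheel, away from the arm. With the pawl engaged it is level, 60 mm above the bench, at x = -150 mm of the base (100 mm behind the pawl's hinge and 30 mm above it); it swings down about that hinge to about 23 mm above the bench, shifting less than 5 mm backwards on the way; x axis from the plate towards the wheel
- pawl (a joint): Angle of the pawl in rad: 0 engaged (nose over a tooth), growing as the thumb plate is pressed down; 0.36 is its stop. Clear of the teeth from about 0.2. A stiff pivot: takes about 3 to 4 N at the thumb plate and stays where it is left
- wrench: Loose steel socket wrench lying flat, about 200 mm long, up to 42 mm high at its socket. Not to be moved. Origin on its underside near mid-length, x axis towards the socket
- elbow: Loose green plastic pipe elbow, legs 56 mm long, 42 mm thick, lying flat. Not to be moved. Origin on the bench under the outer bend
- sprocket: Loose chrome bicycle sprocket, 98 mm across, 6 mm thick, lying flat. Not to be moved. Origin under its centre
- valve: Loose grey PVC tap valve, 96 mm long, 64 mm high, with a flat black handle on top. Not to be moved. Origin under its centre, x along the pipe

How it is judged:
By the outcome, as a careful person would: the job done as asked, in the order asked, and still so for the second after the job is handed in, with the robot touching nothing.
It also fails if it takes over 48 s, if anything falls off the work surface, if the arm or the gripper's body presses on something with over 40 N, if the wrist force passes 120 N, or if a joint passes its speed limit or range.

## Robot

A 7-joint arm with a two-finger parallel gripper is mounted at the origin on the work surface. World frame = base frame: x ahead of the robot, y to its left, z up, the work surface at z = 0. Lengths are in m, angles in degrees, forces in N, time in s.
With the tool pointing down it reaches from about 0.425 to 0.875 m from the base axis. Payload 4.7 kg.
Tool frame: the origin (TCP) lies at the very end of the fingers, on their centre line; the grasp point (between the pads) lies 19 mm behind it; y points along the fingers, x is the direction in which the jaws open and shut, and the axes are right-handed (so a half turn about y gives the same grasp; the last joint's range is limited). The gripper opens to 85 mm and grips with 20 to 120 N. Pads are 22 mm wide; open, the fingers measure 114 mm over their backs; the gripper's body (76 mm by 85 mm) begins 54 mm behind the grasp point. The pads swing forward as they close: fully open they stand 13 mm farther back than shut.
Start: joints at [-76.026, 18.392, -4.016, 83.108, 1.295, 78.541, -3.26], TCP at [0.148, 0.633, 0.196] pointing down, gripper open.
Joint ranges: [-163.93, 163.93], [-17.29, 119.83], [-79.2, 71.16], [3.27, 140.29], [-89.18, 269.18], [5.43, 117.66], [-154.24, 154.24]. Speed limits (degrees/s): [147.25, 147.25, 180, 180, 180, 180, 180].

## Interface

Orientations are given as a 3x3 rotation matrix whose columns are the frame's x, y, z axes.
In Python, from station import r, imaging gives the robot as it stands. The module is installed in compiled form; this text tells all that it offers.
- The arm moves only by the shell command python3 -m creep 'ROWS' [OPENING] [FORCE]. ROWS is JSON, a list of rows, each an object with "slide": the shift along the tool's x, y, z in m, a list of three; "twist": the turn, a rotation vector about the tool's x, y, z in degrees, a list of three. In form: [{"slide": [tx, ty, tz], "twist": [ax, ay, az]}, ...]. A call has 1 to 5 rows; each row shifts and turns the commanded pose from where the row before left it, along the tool's axes as they then stand; what a row does not reach is not made up. A row lasts 1/10 s, in which the tool goes at most 50 mm and 8.59 degrees, less where a joint would pass 70% of its speed; a pose out of reach is approached as far as the arm can. A call is refused whole if a number of a shift passes 0.05 or a number of a turn 8.59, either way. A call with a gripper value outside its range is refused whole. OPENING is the gripper command: -1 is fully open, 1 is shut, values between are in proportion, set as the call begins (- or left out, the last holds). The fingers move at their own pace and stop on an object; FORCE is the grip in N (left out, the last holds). Time passes only in rows, so rows that do not move let the fingers close. It gives the time, the measured TCP pose, the force and the opening at its end, in the units of the state.
- r.get_obs(): the state, without advancing time (a new reading comes with each control period).
- imaging.camera(name): name is "scene" or "top" or "wrist"; returns a dict with "image" (480x640x3 uint8, red, green, blue), "depth" (480x640 float32, m along the optical axis (not along the pixel's ray), 0 where there is no reading), "fx", "fy", "cx", "cy" (pixels), "T" (4x4, takes a point from camera to world coordinates); the wrist camera has in their place "mount" (4x4, takes a point from camera to tool coordinates, whose origin is the TCP and whose axes are the tool frame's). Camera axes: x right, y up, looking along -z (the intrinsics and any distortion apply to the point x, -y, -z); pixel columns grow to the right and rows downward; lengths in m; the calibration is good to about 2 mm. A picture is of the moment at which its call begins: read the wrist's pose just before it.
- r.close_job(): hands the job in, once; it reports no verdict.
The state is a dict: "clock": time; "qpos": joint angles; "qd": joint speeds; "effort": joint torques, N m; "position": TCP position; "tcp_rot": TCP orientation; "wrist_force": force on the tool from outside, world axes, zero at the start; "wrist_torque": the same for the moment, N m; "finger_gap": opening from 0.0 (shut) to 1.0 (fully open).
Only numpy, scipy, OpenCV 4.12 (cv2) and the standard library are available. Lean on these libraries where they do the work, as an engineer would, in place of code of your own. Each camera call takes 0.05 s, during which the arm holds its last target.

## Working session

There is one attempt and no reset: what is moved stays moved. The work goes in short steps, Python scripts to look and compute and a shell command to move; the robot and the scene stay as the last step left them, time stands still between calls to the robot, and variables do not carry over. Pictures are saved under pics/ and viewed, and the job is handed in when it is done.

```bash
mkdir -p pics; python3 - <<'E'
from station import r, imaging
import numpy as np, cv2
o=r.get_obs()
for k,v in o.items(): print(k,np.round(v,3).tolist())
for n in ("scene","top"):
    c=imaging.camera(n); cv2.imwrite(f"pics/{n}0.png",c["image"][:,:,::-1]); np.savez(f"pics/{n}0.npz",**c)
    print(n,c["fx"],c["fy"],c["cx"],c["cy"],np.round(c["T"],3).tolist(),[k for k in c])
E
```

```text
clock 0.0
qpos [-76.026, 18.438, -4.017, 83.176, 1.296, 78.541, -3.259]
qd [-0.027, -0.06, 0.074, 0.073, -0.078, -0.063, -0.052]
effort [-0.0, -49.358, -0.382, -31.434, 0.013, 0.011, -0.0]
position [0.148, 0.632, 0.195]
tcp_rot [[0.228, -0.0, -0.974], [0.974, -0.002, 0.228], [-0.002, -1.0, -0.0]]
wrist_force [0.041, -0.688, 0.102]
wrist_torque [0.009, 0.052, -0.009]
finger_gap 1.003
scene 567.0865165781904 567.0865165781904 321.77306557413544 235.02442106690071 [[0.684, -0.439, 0.582, 1.239], [0.729, 0.435, -0.528, -0.59], [-0.021, 0.786, 0.618, 0.844], [0.0, 0.0, 0.0, 1.0]] ['image', 'depth', 'fx', 'fy', 'cx', 'cy', 'T']
top 568.6282904489116 568.6282904489116 316.373362272909 240.90719387169256 [[-0.009, 0.998, -0.068, 0.487], [-1.0, -0.009, 0.004, 0.017], [0.003, 0.068, 0.998, 1.19], [0.0, 0.0, 0.0, 1.0]] ['image', 'depth', 'fx', 'fy', 'cx', 'cy', 'T']
```

View pics/scene0.png

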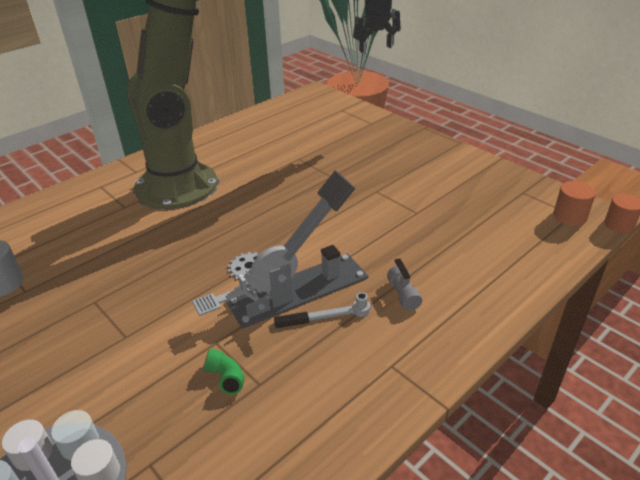

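View pics/top0.png

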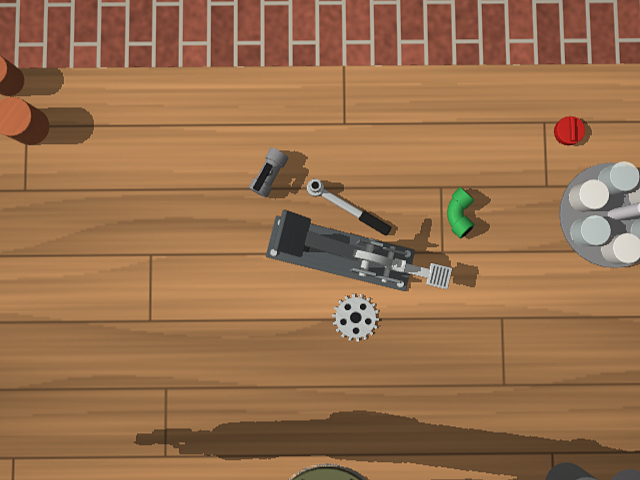

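The scene view shows the thumb plate at about (208,303) and the pad at (336,190). In the top view the thumb plate is at (439,276), the pad at (294,232), and the base plate has corners near (280,210), (268,257) and (408,290).

```bash
cat > h.py <<'E'
import numpy as np, cv2
def load(n): return dict(np.load(f"pics/{n}.npz"))
def cloud(c,T=None):
    T=c["T"] if T is None else T
    v,u=np.mgrid[:480,:640]; d=c["depth"]
    P=np.stack([(u-c["cx"])/c["fx"]*d,-(v-c["cy"])/c["fy"]*d,-d],-1)
    return P@T[:3,:3].T+T[:3,3]
def ray(c,u,v,z):
    d=c["T"][:3,:3]@np.array([(u-c["cx"])/c["fx"],-(v-c["cy"])/c["fy"],-1]); o=c["T"][:3,3]
    return o+d*(z-o[2])/d[2]
E
python3 - <<'E'
from h import *
c=load("top0");W=cloud(c);s=load("scene0");S=cloud(s)
for n,(u,v) in dict(plate=(439,276),pad=(294,232),elbow=(460,213),sprk=(356,303),bench=(400,330)).items(): print(n,W[v,u].round(4))
for n,(u,v) in dict(plate=(206,304),pad=(336,190)).items(): print('s',n,S[v,u].round(4))
# thumb plate & pad region via height
im=c["image"].astype(int)
z=W[...,2]
m=(z>.045)&(z<.075); m[:, :425]=0; m[:,455:]=0; m[:262]=0;m[290:]=0
print('thumb',m.sum(),W[m].mean(0).round(4)); 
rc=cv2.minAreaRect(W[m][:,:2].astype(np.float32)*1000);print(rc)
# base plate: z 4..12mm
g=(z>.004)&(z<.014); g[:205]=0;g[295:]=0;g[:,:262]=0;g[:,416:]=0
g&=(im.max(2)<110)
k=g.astype(np.uint8);n,l,st,ce=cv2.connectedComponentsWithStats(k);print(st[1:][st[1:,4]>50])
hull=W[g][:,:2].astype(np.float32)*1000
print(cv2.minAreaRect(hull))
b=(z>.15)&(z<.26);b[:200]=0;b[300:]=0;b[:,:250]=0;b[:,350:]=0
print('pad',b.sum(),W[b].mean(0)); print(cv2.minAreaRect(W[b][:,:2].astype(np.float32)*1000))
cv2.imwrite("pics/z.png",cv2.resize((im[180:310,240:480,::-1]).astype(np.uint8),(720,390),interpolation=2))
E
```

```text
plate [ 0.4928 -0.2303  0.0593]
pad [0.5689 0.0511 0.2262]
elbow [ 0.6213 -0.2822  0.0328]
sprk [ 0.4388 -0.0686  0.0058]
bench [ 0.382  -0.1594  0.001 ]
s plate [ 0.4992 -0.2284  0.059 ]
s pad [0.5752 0.0533 0.2286]
thumb 525 [ 0.4947 -0.2283  0.0597]
((495.3733825683594, -226.47047424316406), (52.921295166015625, 43.73365783691406), 75.64009857177734)
[[ 266  216  144   75 1751]
 [ 367  220   25   13   76]
 [ 309  223   59   28  450]
 [ 373  240   42   24  330]
 [ 368  263   17   12  122]]
((570.0857543945312, -48.91993713378906), (309.1309509277344, 146.75099182128906), 75.63157653808594)
pad 1748 [0.56285893 0.03905129 0.21534506]
((559.4996948242188, 22.82398223876953), (114.24169158935547, 70.3837661743164), 75.65955352783203)
```

View pics/z.png

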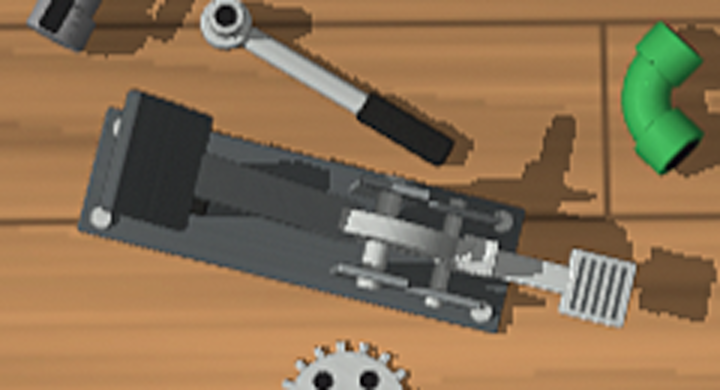

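```bash
python3 - <<'E'
from h import *
c=load("top0");W=cloud(c);z=W[...,2]
b=(z>.19)&(z<.27);b[:200]=0;b[260:]=0;b[:,:250]=0;b[:,312:]=0
P=W[b];a=np.deg2rad(75.65);D=np.array([np.cos(a),np.sin(a)]);N=np.array([-D[1],D[0]])
for nm,O in (("thumb-based",np.array([.4943,-.2308])+.15*D),):
    print(nm,O); L=np.c_[(P[:,:2]-O)@D,(P[:,:2]-O)@N,P[:,2]]
    pf=np.polyfit(L[:,0],L[:,2],1);print(len(L),L.min(0),L.max(0),'slope deg',np.degrees(np.arctan(pf[0])),'lat mid',np.median(L[:,1]))
g=(z>.005)&(z<.012);g[:205]=0;g[295:]=0;g[:,:262]=0;g[:,416:]=0;g&=c["image"].max(2)<110
Q=(W[g][:,:2]-O);print('base x',np.percentile(Q@D,[0.5,2,98,99.5]),'y',np.percentile(Q@N,[.5,2,5,50,95,99.5]))
for e in np.arange(.55,.8,.03): print(round(e,2),(O+D*(.2*np.cos(e)-.008*np.sin(e))).round(4),round(.2*np.cos(e)-.008*np.sin(e),4),round(.085+.2*np.sin(e)+.008*np.cos(e),4))
E
python3 -m creep '[{"slide":[-0.02,-0.01,-0.03],"twist":[0,0,0]},{"slide":[-0.02,-0.01,-0.03],"twist":[0,0,0]},{"slide":[-0.02,-0.01,-0.03],"twist":[0,0,0]},{"slide":[-0.02,-0.01,-0.03],"twist":[0,0,0]},{"slide":[-0.02,-0.01,-0.03],"twist":[0,0,0]}]' 1 20
```

```text
thumb-based [ 0.53147668 -0.08548003]
1316 [ 0.10846807 -0.03549341  0.19373065] [0.16898928 0.03489392 0.25114701] slope deg 40.57545410677911 lat mid 0.0008541891511830616
base x [-0.09834465 -0.09553774  0.19622108  0.19843976] y [-0.09248663 -0.06911604 -0.04248083  0.01634716  0.04303446  0.04486647]
0.55 [0.5727 0.0757] 0.1663 0.1964
0.58 [0.5719 0.0723] 0.1629 0.2013
0.61 [0.571  0.0689] 0.1593 0.2061
0.64 [0.5701 0.0653] 0.1556 0.2109
0.67 [0.5691 0.0616] 0.1518 0.2155
0.7 [0.5681 0.0577] 0.1478 0.22
0.73 [0.5671 0.0537] 0.1437 0.2243
0.76 [0.566  0.0496] 0.1395 0.2286
0.79 [0.565  0.0454] 0.1351 0.2327
clock: 0.6
position: [0.2721, 0.4999, 0.2463]
tcp_rot: [[0.228, -0.0, -0.974], [0.974, -0.001, 0.228], [-0.001, -1.0, 0.0]]
wrist_force: [0.4, 1.2, -0.0]
finger_gap: 0.141
```

```bash
python3 -m creep '[{"slide":[-0.024,-0.01,-0.032],"twist":[0,0,0]},{"slide":[-0.024,-0.01,-0.032],"twist":[0,0,0]},{"slide":[-0.024,-0.01,-0.032],"twist":[0,0,0]},{"slide":[-0.024,-0.01,-0.032],"twist":[0,0,0]},{"slide":[-0.024,-0.01,-0.032],"twist":[0,0,0]}]'
```

```text
clock: 1.1
position: [0.4005, 0.3465, 0.2965]
tcp_rot: [[0.228, -0.0, -0.974], [0.974, -0.0, 0.228], [-0.0, -1.0, 0.0]]
wrist_force: [1.4, 0.9, -0.6]
finger_gap: -0.001
```

```bash
python3 -m creep '[{"slide":[-0.037,-0.002,-0.015],"twist":[0,0,0]},{"slide":[-0.037,-0.002,-0.015],"twist":[0,0,0]},{"slide":[-0.037,-0.002,-0.015],"twist":[0,0,0]},{"slide":[-0.037,-0.002,-0.015],"twist":[0,0,0]},{"slide":[-0.037,-0.002,-0.015],"twist":[0,0,0]}]'; python3 -m creep '[{"slide":[-0.037,-0.002,-0.015],"twist":[0,0,0]},{"slide":[-0.037,-0.002,-0.015],"twist":[0,0,0]},{"slide":[-0.037,-0.002,-0.015],"twist":[0,0,0]},{"slide":[-0.037,-0.002,-0.015],"twist":[0,0,0]},{"slide":[-0.037,-0.002,-0.015],"twist":[0,0,0]}]'
```

```text
clock: 1.6
position: [0.4305, 0.1491, 0.3062]
tcp_rot: [[0.228, -0.0, -0.974], [0.974, 0.0, 0.228], [-0.0, -1.0, 0.0]]
wrist_force: [0.4, -0.0, 0.6]
finger_gap: 0.002
clock: 2.1
position: [0.4613, -0.048, 0.3163]
tcp_rot: [[0.228, -0.0, -0.974], [0.974, 0.0, 0.228], [0.0, -1.0, 0.0]]
wrist_force: [1.9, -0.2, -0.2]
finger_gap: -0.003
```

```bash
python3 -m creep '[{"slide":[-0.035,0.015,-0.0147],"twist":[0,0,0]},{"slide":[-0.035,0.015,-0.0147],"twist":[0,0,0]},{"slide":[-0.035,0.015,-0.0147],"twist":[0,0,0]},{"slide":[-0.035,0.015,-0.0147],"twist":[0,0,0]},{"slide":[-0.035,0.015,-0.0147],"twist":[0,0,0]}]'; python3 -m creep '[{"slide":[0,0.04,0],"twist":[0,0,0]},{"slide":[0,0.04,0],"twist":[0,0,0]},{"slide":[0,0.04,0],"twist":[0,0,0]},{"slide":[0,0.02,0],"twist":[0,0,0]},{"slide":[0,0,0],"twist":[0,0,0]}]'
python3 - <<'E'
from h import *
from station import r,imaging
o=r.get_obs();print(o["position"],o["wrist_force"])
for n in ("scene","top"):
    c=imaging.camera(n);np.savez(f"pics/{n}1.npz",**c)
    i=c["image"][:,:,::-1]
    i=i[200:350,150:390] if n=="scene" else i[180:330,260:500]
    cv2.imwrite(f"pics/{n}1.png",cv2.resize(i,(720,450),interpolation=2))
E
```

```text
clock: 2.6
position: [0.4932, -0.2348, 0.2408]
tcp_rot: [[0.227, 0.001, -0.974], [0.974, 0.001, 0.227], [0.001, -1.0, -0.001]]
wrist_force: [0.5, 0.6, 0.8]
finger_gap: 0.004
clock: 3.1
position: [0.4905, -0.2323, 0.0981]
tcp_rot: [[0.228, -0.007, -0.974], [0.974, 0.001, 0.228], [-0.0, -1.0, 0.007]]
wrist_force: [0.8, -0.6, 0.3]
finger_gap: -0.002
[ 0.49046467 -0.23228462  0.0980671 ] [ 0.83668507 -0.56598205  0.29318048]
```

View pics/scene1.png

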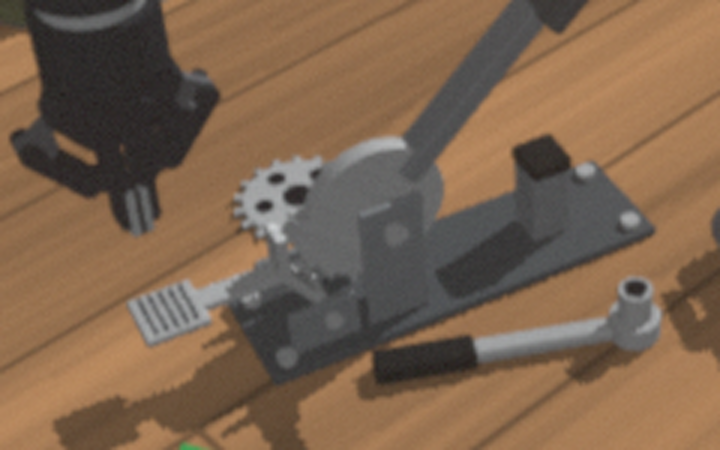

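View pics/top1.png

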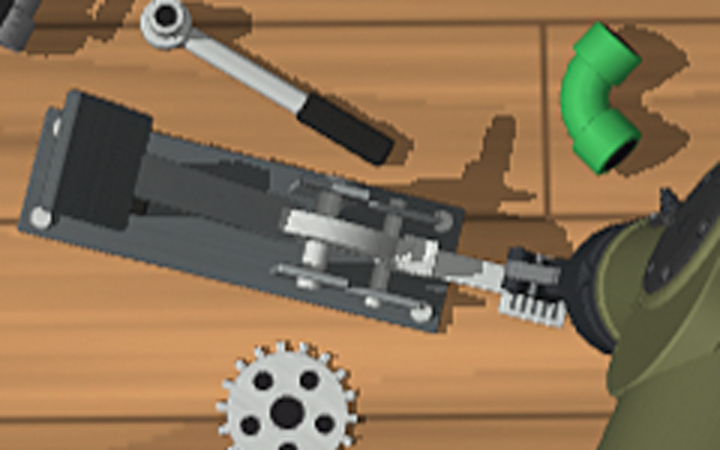

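The closed fingertips hang 38 mm over the thumb plate at crop pixel (140,220) in the scene view. Nothing else is under them, so I'm pressing now.

```bash
python3 -m creep '[{"slide":[0,0.009,-0.002],"twist":[0,0,0]},{"slide":[0,0.009,-0.001],"twist":[0,0,0]},{"slide":[0,0.009,0],"twist":[0,0,0]},{"slide":[0,0.008,0],"twist":[0,0,0]},{"slide":[0,0.005,0],"twist":[0,0,0]}]';  python3 -m creep '[{"slide":[-0.001,0.005,0],"twist":[0,0,0]},{"slide":[0,0.005,0],"twist":[0,0,0]},{"slide":[-0.001,0.005,0],"twist":[0,0,0]},{"slide":[0,0.005,0],"twist":[0,0,0]},{"slide":[0,0,0],"twist":[0,0,0]}]'
```

```text
clock: 3.7
position: [0.4958, -0.2339, 0.0604]
tcp_rot: [[0.228, -0.001, -0.974], [0.974, 0.0, 0.228], [0.0, -1.0, 0.001]]
wrist_force: [0.5, -0.0, 0.5]
finger_gap: 0.004
clock: 4.2
position: [0.4953, -0.2359, 0.0407]
tcp_rot: [[0.228, -0.001, -0.974], [0.974, 0.0, 0.228], [0.0, -1.0, 0.001]]
wrist_force: [-0.2, -0.2, 0.2]
finger_gap: 0.001
```

```bash
python3 - <<'E'
from h import *
from station import r,imaging
o=r.get_obs();print(o["position"],o["wrist_force"],o["wrist_torque"])
for n in ("scene",):
    c=imaging.camera(n);np.savez(f"pics/{n}2.npz",**c)
    i=c["image"][:,:,::-1]
    i=i[200:350,150:390]
    cv2.imwrite(f"pics/{n}2.png",cv2.resize(i,(720,450),interpolation=2))
E
```

```text
[ 0.49529571 -0.23592959  0.04069601] [-0.24295809 -0.17626938  0.15761996] [-0.00063515 -0.01237315  0.03550671]
```

View pics/scene2.png

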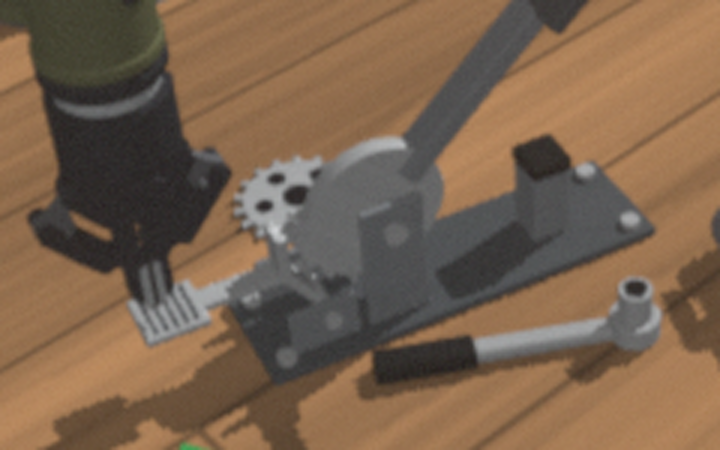

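```bash
python3 - <<'E'
from h import *
c=load("scene2");S=cloud(c);a=np.deg2rad(75.65);D=np.array([np.cos(a),np.sin(a)]);N=np.array([-D[1],D[0]]);O=np.array([.5315,-.0855])
for v in range(276,322,3):
    row=[]
    for u in range(190,224,4):
        p=S[v,u];q=p[:2]-O;row.append("%4d,%4d,%4d"%(q@D*1000,q@N*1000,p[2]*1000))
    print(v,' | '.join(row))
i=c["image"][260:330,170:250,::-1];cv2.imwrite("pics/q.png",cv2.resize(i,(800,600),interpolation=cv2.INTER_NEAREST))
E
```

```text
276 -167, -17, 153 | -160, -19, 151 | -151,  -8, 138 | -146, -20, 145 | -139, -19, 141 | -130, -13, 133 | -122, -12, 128 |  -81, 123,   2 |  -73, 120,   1
279 -168, -19, 147 | -161, -19, 144 | -151,  -1, 125 | -146, -14, 133 | -138, -10, 126 | -131, -14, 126 | -123, -12, 121 |  -83, 119,  -1 |  -75, 115,  -2
282 -170, -20, 141 | -161, -14, 132 | -153,  -5, 121 | -147, -15, 127 | -138,  -7, 116 | -102, 119,  -2 |  -95, 111,   1 |  -87, 111,  -3 |  -79, 107,  -3
285 -169,  -8, 123 | -163, -16, 128 | -153,  -1, 110 | -149, -16, 120 | -113, 114,  -2 | -105, 110,  -2 |  -98, 106,  -2 |  -90, 103,  -3 |  -83,  95,   0
288 -170,  -8, 117 | -164, -16, 120 | -156,  -8, 110 | -149, -14, 111 | -116, 106,  -3 | -109,  99,  -1 | -101,  96,  -2 |  -93,  92,  -2 |  -86,  87,  -1
291 -150, 111,   0 | -164,  -7, 105 | -158, -15, 109 | -150, -14, 104 | -142,  -9,  96 | -112,  92,  -2 | -105,  85,   0 |  -97,  81,   0 |  -89,  80,  -3
294 -153, 104,  -1 | -166, -10, 100 | -159, -15, 101 | -151, -11,  94 | -143,  -8,  88 | -130,  17,  59 | -108,  78,  -2 | -100,  76,  -3 | -109,   5,  60
297 -156,  92, 
[... 679 characters left out ...]
51, -17,  59 | -144, -21,  59 | -136, -21,  55 | -116,  32,  -2 | -109,  27,  -1
312 -170,  51,   0 | -163,  47,   0 | -167, -17,  59 | -160, -21,  60 | -153, -21,  55 | -134,  32,  -1 | -126,  28,  -2 | -119,  24,  -2 | -112,  19,  -1
315 -173,  44,  -1 | -165,  44,  -5 | -158,  37,  -3 | -151,  32,  -1 | -144,  27,  -1 | -137,  22,   0 | -130,  18,   0 | -123,  14,   0 | -115,  12,  -2
318 -175,  38,  -4 | -169,  29,   0 | -161,  28,  -1 | -154,  24,  -1 | -147,  18,   0 | -140,  13,   0 | -133,  11,  -1 | -125,   8,  -2 | -117,   7,  -5
321 -178,  27,  -1 | -171,  21,   0 | -164,  20,  -2 | -157,  16,  -2 | -150,  10,   0 | -143,   8,  -2 | -135,   5,  -3 | -129,  -2,   0 | -121,  -4,  -2
```

View pics/q.png

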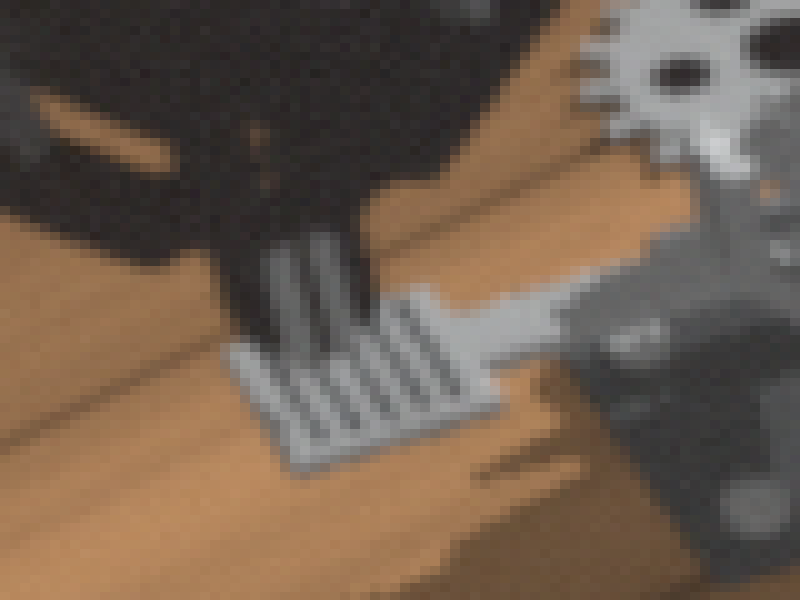

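```bash
python3 - <<'E'
from h import *
from station import r,imaging
a=np.deg2rad(75.65);D=np.array([np.cos(a),np.sin(a)]);N=np.array([-D[1],D[0]]);O=np.array([.5315,-.0855])
o=r.get_obs();print(o["clock"],o["position"],o["qpos"],o["finger_gap"])
T1=imaging.camera("scene");np.savez("pics/scene3.npz",**T1)
w=imaging.camera("wrist");np.savez("pics/wrist3.npz",**w);cv2.imwrite("pics/wrist3.png",w["image"][:,:,::-1]);print(w["mount"].round(3))
for n in ("scene1","scene2","scene3"):
    c=load(n);S=cloud(c);Q=np.c_[(S[...,:2]-O).reshape(-1,2)@D,(S[...,:2]-O).reshape(-1,2)@N,S[...,2].ravel()]*1000
    m=(abs(Q[:,0]+150)<22)&(abs(Q[:,1])<16)&(Q[:,2]>64)&(Q[:,2]<160)
    print(n,m.sum(),np.percentile(Q[m],[1,5,50],axis=0).round())
E
```

```text
4.25 [ 0.4955294  -0.23606847  0.04107789] [-19.36979399  18.28608005  48.75597478 109.17603806 -15.87105815
  59.55069056 112.94379898] -0.004129465366689978
[[ 1.     0.001  0.     0.001]
 [-0.     0.271 -0.963 -0.177]
 [-0.001  0.963  0.271  0.07 ]
 [ 0.     0.     0.     1.   ]]
scene1 150 [[-166.  -11.  133.]
 [-166.  -10.  135.]
 [-154.   -6.  148.]]
scene2 434 [[-171.  -16.   78.]
 [-170.  -15.   83.]
 [-153.  -12.  117.]]
scene3 418 [[-171.  -16.   78.]
 [-169.  -15.   83.]
 [-153.  -12.  117.]]
```

View pics/wrist3.png

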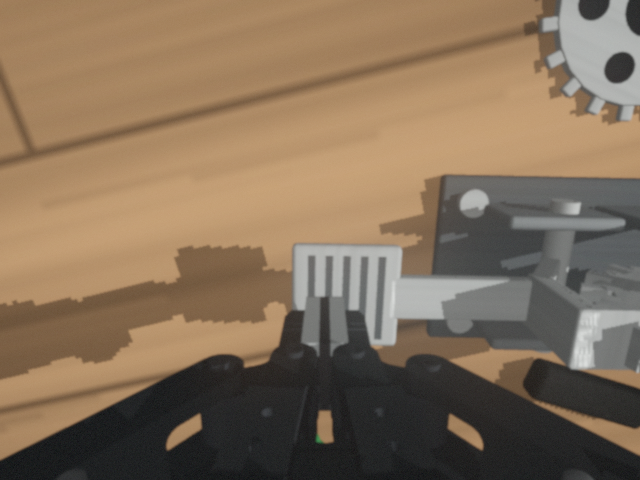

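```bash
python3 - <<'E'
from h import *
from station import r
a=np.deg2rad(75.65);D=np.array([np.cos(a),np.sin(a)]);N=np.array([-D[1],D[0]]);O=np.array([.5315,-.0855])
o=r.get_obs();w=load("wrist3");T=np.eye(4);T[:3,:3]=o["tcp_rot"];T[:3,3]=o["position"]
S=cloud(w,T@w["mount"]);Tl=cloud(w,w["mount"])
for n,(u,v) in dict(plate=(330,275),plate2=(390,300),lever=(450,300),base=(460,230),bench=(200,150),bench2=(250,250),tip=(312,305),tip2=(338,305),tip3=(325,300)).items():
    p=S[v,u];q=p[:2]-O;print(n,(q@D).round(4),(q@N).round(4),p[2].round(4),'tool',Tl[v,u].round(4))
print(w["fx"],w["cx"],w["cy"])
E
```

```text
plate -0.1517 0.0104 0.0597 tool [ 0.0034 -0.0182  0.0132]
plate2 -0.1269 -0.0 0.0595 tool [ 0.0279 -0.018   0.0023]
lever -0.1027 0.0008 0.0604 tool [ 0.0522 -0.0188  0.0026]
base -0.0843 0.0179 0.0087 tool [0.0709 0.0329 0.0193]
bench -0.2184 0.0549 -0.0014 tool [-0.0625  0.0429  0.0591]
bench2 -0.1942 0.0024 -0.0002 tool [-0.0393  0.0417  0.0061]
tip -0.1581 0.0096 0.0877 tool [-0.0031 -0.0462  0.0126]
tip2 -0.1493 0.0097 0.0876 tool [ 0.0057 -0.046   0.0125]
tip3 -0.1537 0.0094 0.0828 tool [ 0.0013 -0.0412  0.0123]
420.06616878889156 324.28006524334666 245.30594183656729
```

The reported TCP runs about 38–40 mm beyond the visible fingertips. Both the scene and wrist depth put the tips at z≈0.08 with the TCP at 0.041, and the plate reads 0.0597 in both, so there is no contact yet. I'll keep lowering in small steps and watch the force.

```bash
python3 -m creep '[{"slide":[0,0.004,0],"twist":[0,0,0]},{"slide":[0,0.004,0],"twist":[0,0,0]},{"slide":[0,0.004,0],"twist":[0,0,0]},{"slide":[0,0.004,0],"twist":[0,0,0]},{"slide":[0,0,0],"twist":[0,0,0]}]';  python3 -m creep '[{"slide":[0,0.003,0],"twist":[0,0,0]},{"slide":[0,0.003,0],"twist":[0,0,0]},{"slide":[0,0.003,0],"twist":[0,0,0]},{"slide":[0,0,0],"twist":[0,0,0]}]'
```

```text
clock: 4.85
position: [0.4955, -0.2361, 0.0248]
tcp_rot: [[0.228, -0.001, -0.974], [0.974, 0.0, 0.228], [-0.0, -1.0, 0.001]]
wrist_force: [-0.6, 0.2, 0.6]
finger_gap: -0.002
clock: 5.25
position: [0.4958, -0.2365, 0.0162]
tcp_rot: [[0.228, 0.0, -0.974], [0.974, -0.0, 0.228], [-0.0, -1.0, -0.0]]
wrist_force: [0.0, -1.8, 1.1]
finger_gap: -0.001
```

```bash
cat > look.py <<'E'
import sys
from h import *
from station import r,imaging
k=sys.argv[1]
o=r.get_obs();print(o["clock"],o["position"].round(4),o["wrist_force"].round(2))
c=imaging.camera("scene");np.savez(f"pics/scene{k}.npz",**c)
i=c["image"][:,:,::-1][150:350,150:400]
cv2.imwrite(f"pics/scene{k}.png",cv2.resize(i,(750,600),interpolation=2))
E
python3 look.py 4
```

```text
5.25 [ 0.4958 -0.2365  0.0162] [ 0.04 -1.79  1.07]
```

View pics/scene4.png

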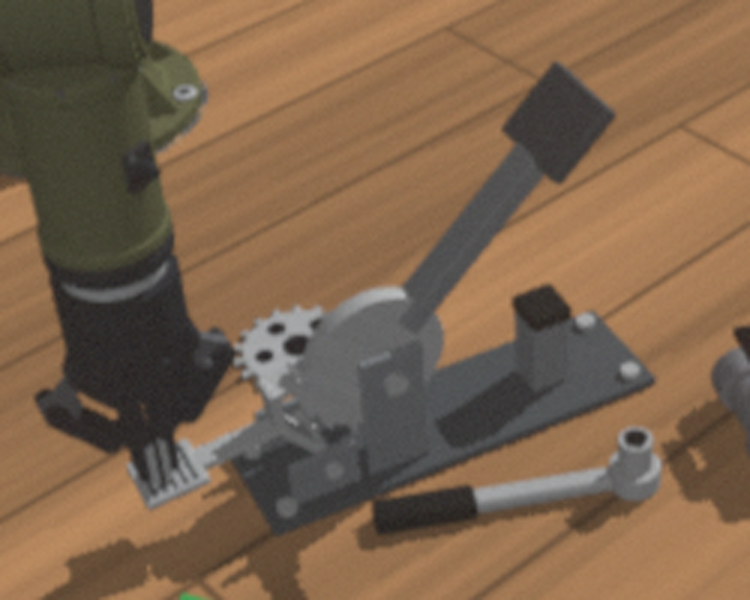

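The tips are now on the plate at crop pixel (160,470), and the pawl's nose has started to swing away from the wheel. I'll keep pressing.

```bash
python3 -m creep '[{"slide":[0,0.003,0],"twist":[0,0,0]},{"slide":[-0.001,0.003,0],"twist":[0,0,0]},{"slide":[0,0.003,0],"twist":[0,0,0]},{"slide":[0,0.003,0],"twist":[0,0,0]},{"slide":[0,0,0],"twist":[0,0,0]}]';  python3 -m creep '[{"slide":[-0.001,0.003,0],"twist":[0,0,0]},{"slide":[0,0.003,0],"twist":[0,0,0]},{"slide":[0,0.003,0],"twist":[0,0,0]},{"slide":[0,0,0],"twist":[0,0,0]}]'; python3 look.py 5
```

```text
clock: 5.8
position: [0.4954, -0.237, 0.0039]
tcp_rot: [[0.228, -0.0, -0.974], [0.974, 0.0, 0.228], [0.0, -1.0, 0.0]]
wrist_force: [-0.6, -1.3, 1.4]
finger_gap: 0.001
clock: 6.2
position: [0.4953, -0.2375, -0.0051]
tcp_rot: [[0.227, -0.0, -0.974], [0.974, 0.001, 0.227], [0.0, -1.0, 0.0]]
wrist_force: [0.6, -0.2, -0.6]
finger_gap: 0.003
6.2 [ 0.4953 -0.2375 -0.0051] [ 0.56 -0.2  -0.57]
```

View pics/scene5.png

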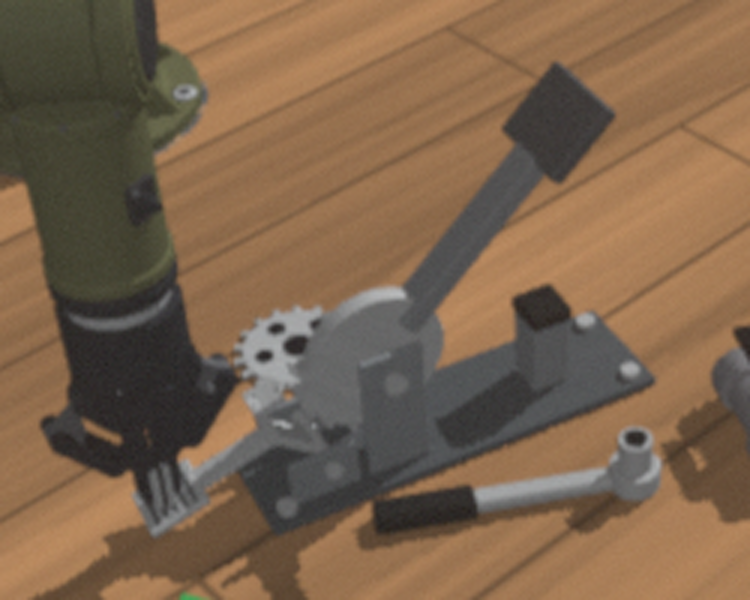

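```bash
python3 -m creep '[{"slide":[0,0.003,0],"twist":[0,0,0]},{"slide":[-0.001,0.003,0],"twist":[0,0,0]},{"slide":[0,0.002,0],"twist":[0,0,0]},{"slide":[0,0,0],"twist":[0,0,0]}]';  python3 -m creep '[{"slide":[0,0.002,0],"twist":[0,0,0]},{"slide":[0,0.002,0],"twist":[0,0,0]},{"slide":[0,0,0],"twist":[0,0,0]}]'; python3 look.py 6
python3 - <<'E'
from h import *
a=np.deg2rad(75.65);D=np.array([np.cos(a),np.sin(a)]);N=np.array([-D[1],D[0]]);O=np.array([.5315,-.0855])
for n in ("scene0","scene4","scene5","scene6"):
    c=load(n);S=cloud(c);q=S[...,:2]-O;x=(q@D)*1000;y=(q@N)*1000;z=S[...,2]*1000
    m=(x>-180)&(x<-80)&(y<-4 if 0 else abs(y)<22)&(z>15)&(z<66)&(c["image"].min(2)>110)
    m2=m&(x<-124);m1=m&(x>-120)&(abs(y)<12)
    P=np.c_[x[m2],z[m2]]
    print(n,m2.sum(),np.median(P,0).round(1),'slope',np.degrees(np.arctan(np.polyfit(P[:,0],P[:,1],1)[0])).round(1),'lever',np.degrees(np.arctan(np.polyfit(x[m1],z[m1],1)[0])).round(1),m1.sum(), 'front edge z',np.median(z[m&(x>-132)&(x<-128)]))
E
```

```text
clock: 6.65
position: [0.4953, -0.2389, -0.0124]
tcp_rot: [[0.228, 0.0, -0.974], [0.974, 0.001, 0.228], [0.001, -1.0, -0.0]]
wrist_force: [-0.6, 1.5, 4.4]
finger_gap: -0.002
clock: 6.95
position: [0.4958, -0.2388, -0.0133]
tcp_rot: [[0.228, 0.001, -0.974], [0.974, 0.003, 0.228], [0.004, -1.0, -0.0]]
wrist_force: [-8.6, 5.3, 29.9]
finger_gap: 0.002
6.95 [ 0.4958 -0.2388 -0.0133] [-8.57  5.27 29.93]
scene0 300 [-147.5   58.5] slope -0.2 lever -4.0 72 front edge z 58.75453573192957
scene4 151 [-138.    50.1] slope 5.1 lever 4.7 53 front edge z 51.83358363647628
scene5 88 [-146.9   29.4] slope 17.6 lever 16.7 35 front edge z 33.155602940227844
scene6 51 [-132.9   28. ] slope 21.6 lever 19.1 24 front edge z 28.576005465566432
```

View pics/scene6.png

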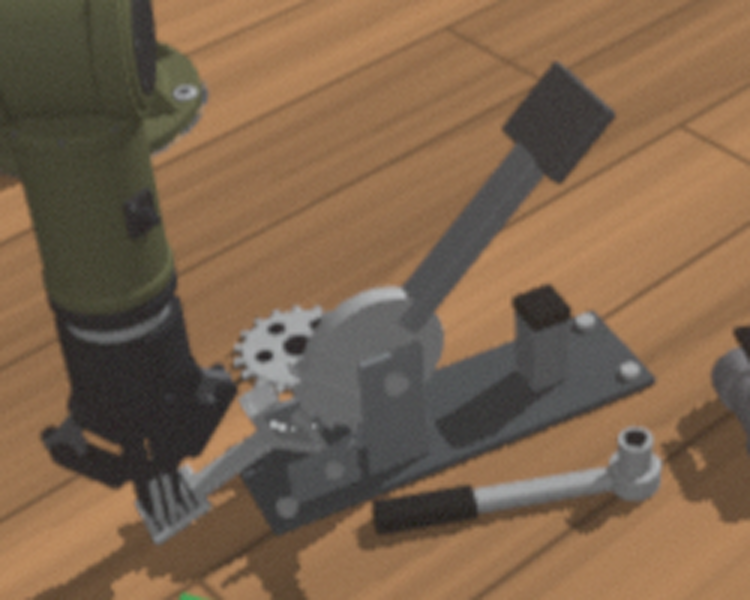

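The pawl is at its stop: 30 N of reaction, the lever tilted about 20° (0.36 rad) and the nose clear of the wheel. I'm lifting straight up, then checking that the pawl stays.

```bash
python3 -m creep '[{"slide":[0,-0.005,0],"twist":[0,0,0]},{"slide":[0,-0.01,0],"twist":[0,0,0]},{"slide":[0,-0.03,0],"twist":[0,0,0]},{"slide":[0,-0.045,0],"twist":[0,0,0]},{"slide":[0,-0.045,0],"twist":[0,0,0]}]';  python3 -m creep '[{"slide":[0,-0.045,0],"twist":[0,0,0]},{"slide":[0,-0.045,0],"twist":[0,0,0]},{"slide":[0,-0.045,0],"twist":[0,0,0]},{"slide":[0,-0.03,0],"twist":[0,0,0]},{"slide":[0,0,0],"twist":[0,0,0]}]'; python3 look.py 7
python3 - <<'E'
from h import *
a=np.deg2rad(75.65);D=np.array([np.cos(a),np.sin(a)]);N=np.array([-D[1],D[0]]);O=np.array([.5315,-.0855])
for n in ("scene7",):
    c=load(n);S=cloud(c);q=S[...,:2]-O;x=(q@D)*1000;y=(q@N)*1000;z=S[...,2]*1000
    m2=(x>-185)&(x<-124)&(abs(y)<22)&(z>8)&(z<66)&(c["image"].min(2)>90)
    P=np.c_[x[m2],z[m2]]
    print(n,m2.sum(),P.mean(0).round(1),'slope',np.degrees(np.arctan(np.polyfit(P[:,0],P[:,1],1)[0])).round(1))
E
```

```text
clock: 7.5
position: [0.4941, -0.239, 0.1192]
tcp_rot: [[0.228, -0.002, -0.974], [0.974, -0.0, 0.228], [-0.001, -1.0, 0.002]]
wrist_force: [1.2, 0.2, 0.6]
finger_gap: -0.002
clock: 8.0
position: [0.4971, -0.2405, 0.2879]
tcp_rot: [[0.228, 0.008, -0.974], [0.974, -0.002, 0.228], [-0.0, -1.0, -0.008]]
wrist_force: [-0.0, 0.6, -0.6]
finger_gap: 0.002
8.0 [ 0.4971 -0.2405  0.2879] [-0.04  0.64 -0.59]
scene7 291 [-148.6   22.2] slope 20.1
```

View pics/scene7.png

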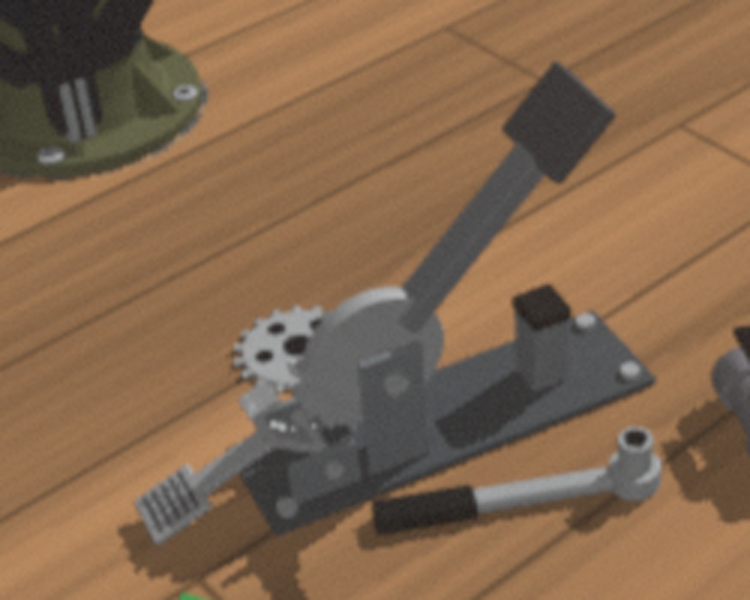

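The pawl stays at its stop: slope 20.1°, plate centre at z≈22 mm. Next I'll move over the pad.

```bash
python3 -m creep '[{"slide":[0.038,0,0],"twist":[0,0,0]},{"slide":[0.038,0,0],"twist":[0,0,0]},{"slide":[0.038,0,0],"twist":[0,0,0]},{"slide":[0.038,0,0],"twist":[0,0,0]},{"slide":[0.038,0,0],"twist":[0,0,0]}]';  python3 -m creep '[{"slide":[0.038,0,0],"twist":[0,0,0]},{"slide":[0.038,0,0],"twist":[0,0,0]},{"slide":[0.034,0.01,0],"twist":[0,0,0]},{"slide":[0,0.025,0],"twist":[0,0,0]},{"slide":[0,0.025,0],"twist":[0,0,0]}]';python3 -m creep '[{"slide":[0,0,0],"twist":[0,0,0]}]'; python3 look.py 8
```

```text
clock: 8.55
position: [0.5376, -0.0525, 0.2816]
tcp_rot: [[0.228, -0.003, -0.974], [0.974, -0.0, 0.228], [-0.001, -1.0, 0.002]]
wrist_force: [0.7, -0.0, 0.4]
finger_gap: 0.002
clock: 9.05
position: [0.5627, 0.0546, 0.2207]
tcp_rot: [[0.225, -0.002, -0.974], [0.974, -0.001, 0.225], [-0.002, -1.0, 0.002]]
wrist_force: [-0.2, -0.3, -0.0]
finger_gap: -0.0
clock: 9.15
position: [0.56, 0.053, 0.2183]
tcp_rot: [[0.227, -0.009, -0.974], [0.974, -0.003, 0.227], [-0.005, -1.0, 0.008]]
wrist_force: [-0.7, -0.3, -0.4]
finger_gap: 0.0
9.15 [0.56   0.053  0.2183] [-0.68 -0.29 -0.43]
```

View pics/scene8.png

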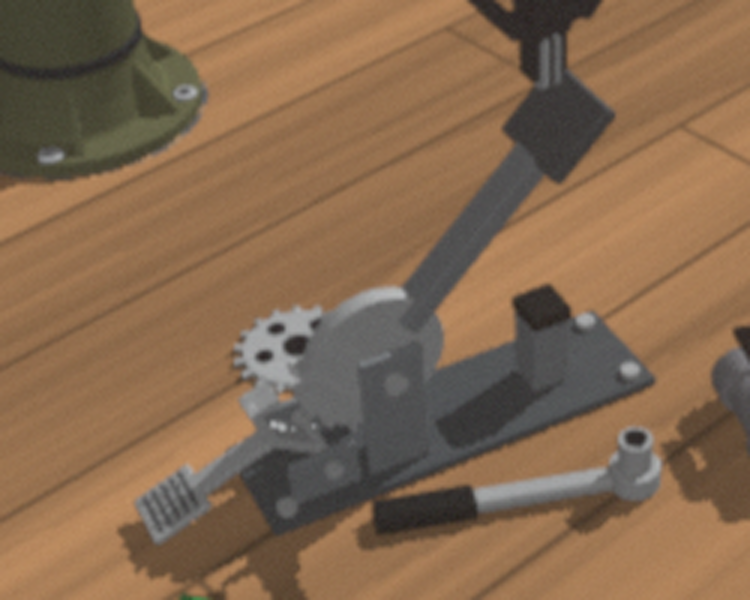

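```bash
python3 -m creep '[{"slide":[0,0.01,-0.003],"twist":[0,0,0]},{"slide":[0,0.01,-0.003],"twist":[0,0,0]},{"slide":[0,0.006,0],"twist":[0,0,0]},{"slide":[0,0,0],"twist":[0,0,0]}]';python3 -m creep '[{"slide":[0,0.004,0],"twist":[0,0,0]},{"slide":[0,0.004,0],"twist":[0,0,0]},{"slide":[0,0,0],"twist":[0,0,0]}]'; python3 look.py 9
```

```text
clock: 9.6
position: [0.5692, 0.0512, 0.1969]
tcp_rot: [[0.228, -0.001, -0.974], [0.974, -0.001, 0.228], [-0.001, -1.0, 0.0]]
wrist_force: [-0.2, -0.2, 0.1]
finger_gap: 0.002
clock: 9.9
position: [0.5697, 0.0516, 0.1896]
tcp_rot: [[0.228, 0.001, -0.974], [0.974, 0.0, 0.228], [0.0, -1.0, -0.001]]
wrist_force: [1.3, -1.2, 2.5]
finger_gap: -0.004
9.9 [0.5697 0.0516 0.1896] [ 1.34 -1.16  2.51]
```

View pics/scene9.png

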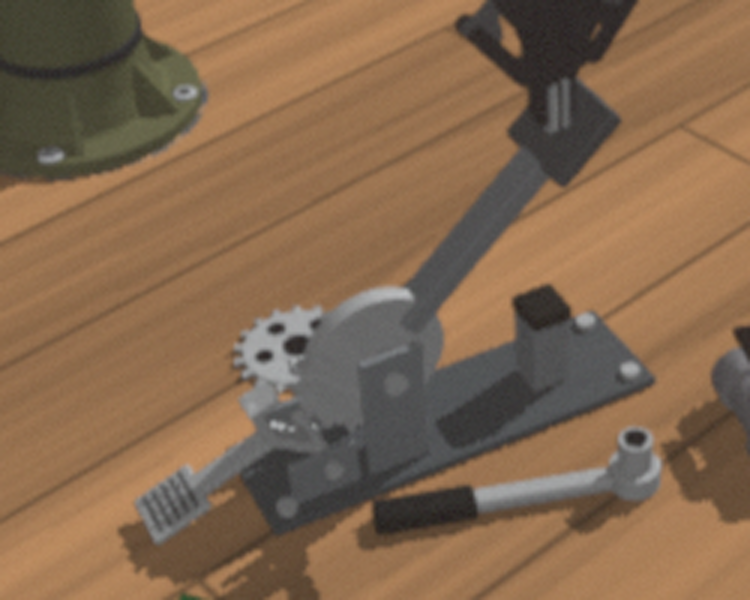

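The tips are pressing near the middle of the pad at crop pixel (560,130), and the arm has begun to move. Now I'll follow the arc down.

```bash
python3 -m creep '[{"slide":[0.006,0.008,0],"twist":[0,0,0]},{"slide":[0.006,0.008,0],"twist":[0,0,0]},{"slide":[0.006,0.008,0],"twist":[0,0,0]},{"slide":[0.005,0.008,0],"twist":[0,0,0]},{"slide":[0,0,0],"twist":[0,0,0]}]'; python3 look.py 10;  python3 -m creep '[{"slide":[0.005,0.008,0],"twist":[0,0,0]},{"slide":[0.005,0.009,0],"twist":[0,0,0]},{"slide":[0.004,0.009,0],"twist":[0,0,0]},{"slide":[0.004,0.009,0],"twist":[0,0,0]},{"slide":[0,0,0],"twist":[0,0,0]}]'; python3 look.py 11
```

```text
clock: 10.45
position: [0.5737, 0.0751, 0.156]
tcp_rot: [[0.226, -0.002, -0.974], [0.974, -0.0, 0.226], [-0.001, -1.0, 0.002]]
wrist_force: [0.7, 0.3, -0.3]
finger_gap: -0.004
10.45 [0.5737 0.0751 0.156 ] [ 0.7   0.27 -0.27]
clock: 11.0
position: [0.5778, 0.0924, 0.1204]
tcp_rot: [[0.227, -0.002, -0.974], [0.974, -0.001, 0.227], [-0.001, -1.0, 0.002]]
wrist_force: [-0.4, -0.9, -0.6]
finger_gap: -0.002
11.0 [0.5778 0.0924 0.1204] [-0.38 -0.87 -0.58]
```

View pics/scene11.png

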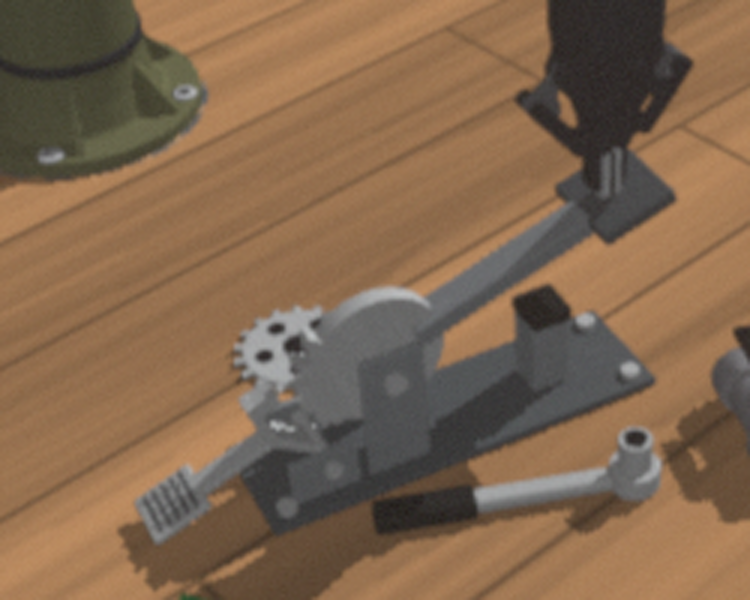

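The arm is down to about 0.3 rad above level, with the tips still centred on the pad at (612,185) and the pawl unmoved. I'll carry on.

```bash
python3 -m creep '[{"slide":[0.003,0.01,0],"twist":[0,0,0]},{"slide":[0.003,0.01,0],"twist":[0,0,0]},{"slide":[0.002,0.01,0],"twist":[0,0,0]},{"slide":[0.002,0.01,0],"twist":[0,0,0]},{"slide":[0,0,0],"twist":[0,0,0]}]'; python3 -m creep '[{"slide":[0.001,0.006,0],"twist":[0,0,0]},{"slide":[0.001,0.005,0],"twist":[0,0,0]},{"slide":[0,0.003,0],"twist":[0,0,0]},{"slide":[0,0.003,0],"twist":[0,0,0]},{"slide":[0,0,0],"twist":[0,0,0]}]'; python3 look.py 12
```

```text
clock: 11.55
position: [0.5798, 0.1018, 0.0805]
tcp_rot: [[0.227, -0.002, -0.974], [0.974, -0.001, 0.227], [-0.001, -1.0, 0.002]]
wrist_force: [0.2, 0.1, 0.3]
finger_gap: 0.002
clock: 12.05
position: [0.5811, 0.1033, 0.0648]
tcp_rot: [[0.228, -0.0, -0.974], [0.974, -0.0, 0.228], [-0.0, -1.0, 0.0]]
wrist_force: [-0.2, -0.7, -0.4]
finger_gap: -0.005
12.05 [0.5811 0.1033 0.0648] [-0.17 -0.66 -0.41]
```

View pics/scene12.png

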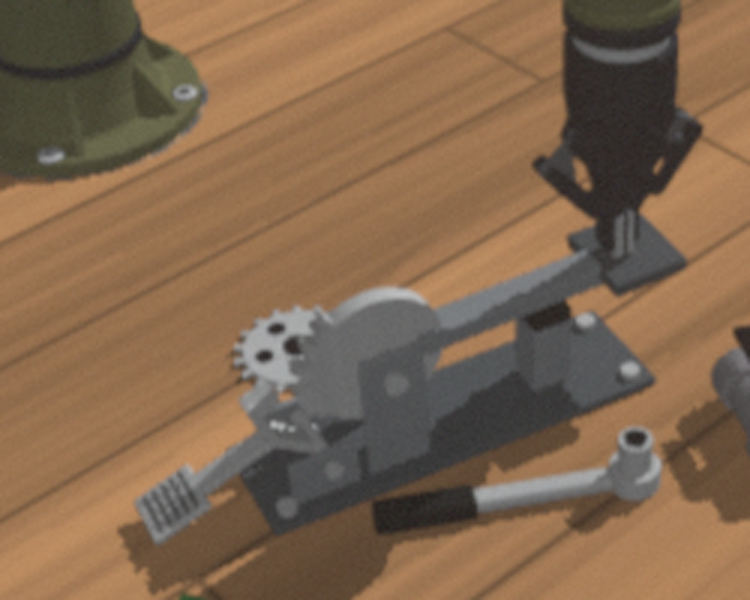

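```bash
python3 -m creep '[{"slide":[0,0.003,0],"twist":[0,0,0]},{"slide":[0,0.002,0],"twist":[0,0,0]},{"slide":[0,0.002,0],"twist":[0,0,0]},{"slide":[0,0,0],"twist":[0,0,0]}]'; python3 -m creep '[{"slide":[0,0.002,0],"twist":[0,0,0]},{"slide":[0,0,0],"twist":[0,0,0]}]'
```

```text
clock: 12.5
position: [0.5818, 0.1035, 0.0584]
tcp_rot: [[0.228, 0.001, -0.974], [0.974, 0.0, 0.228], [0.0, -1.0, -0.001]]
wrist_force: [0.1, 1.3, 2.1]
finger_gap: -0.0
clock: 12.7
position: [0.5818, 0.1035, 0.0581]
tcp_rot: [[0.228, 0.001, -0.974], [0.974, 0.001, 0.228], [0.001, -1.0, -0.0]]
wrist_force: [-2.6, 0.4, 12.3]
finger_gap: 0.002
```

```bash
python3 -m creep '[{"slide":[0,0.002,0],"twist":[0,0,0]},{"slide":[0,0,0],"twist":[0,0,0]}]'; python3 -m creep '[{"slide":[0,-0.005,0],"twist":[0,0,0]},{"slide":[0,-0.01,0],"twist":[0,0,0]},{"slide":[0,-0.03,0],"twist":[0,0,0]},{"slide":[0,-0.04,0],"twist":[0,0,0]},{"slide":[0,-0.04,0],"twist":[0,0,0]}]'; python3 -m creep '[{"slide":[0.03,-0.03,0],"twist":[0,0,0]},{"slide":[0.04,-0.02,0],"twist":[0,0,0]},{"slide":[0.04,-0.01,0],"twist":[0,0,0]},{"slide":[0.03,0,0],"twist":[0,0,0]},{"slide":[0,0,0],"twist":[0,0,0]}]'; python3 look.py 13
python3 - <<'E'
from h import *
from station import imaging
t=imaging.camera("top");np.savez("pics/top13.npz",**t);cv2.imwrite("pics/top13.png",t["image"][:,:,::-1])
a=np.deg2rad(75.65);D=np.array([np.cos(a),np.sin(a)]);N=np.array([-D[1],D[0]]);O=np.array([.5315,-.0855])
for n in ("scene13","top13"):
    c=load(n);S=cloud(c);q=S[...,:2]-O;x=(q@D)*1000;y=(q@N)*1000;z=S[...,2]*1000
    m2=(x>-185)&(x<-124)&(abs(y)<22)&(z>8)&(z<66)&(c["image"].min(2)>90)
    P=np.c_[x[m2],z[m2]]
    print(n,'thumb',m2.sum(),P.mean(0).round(1),'slope',np.degrees(np.arctan(np.polyfit(P[:,0],P[:,1],1)[0])).round(1))
    m=(x>172)&(x<228)&(abs(y)<33)&(z>70)&(z<130)
    print(' pad',m.sum(),x[m].mean().round(1),z[m].mean().round(1),np.degrees(np.arctan(np.polyfit(x[m],z[m],1)[0])).round(2))
d=cv2.absdiff(load("top0")["image"],load("top13")["image"]).max(2)
for n,(u0,u1,v0,v1) in dict(wrench=(302,395,175,238),valve=(245,292,145,200),elbow=(440,480,185,242),sprk=(330,383,292,345)).items(): print(n,(d[v0:v1,u0:u1]>60).sum())
E
```

```text
clock: 12.9
position: [0.5818, 0.1036, 0.058]
tcp_rot: [[0.228, 0.0, -0.974], [0.974, 0.002, 0.228], [0.002, -1.0, 0.0]]
wrist_force: [-7.3, -0.6, 23.5]
finger_gap: 0.002
clock: 13.4
position: [0.5806, 0.1029, 0.1802]
tcp_rot: [[0.228, -0.001, -0.974], [0.974, -0.001, 0.228], [-0.001, -1.0, 0.001]]
wrist_force: [0.8, 0.4, 0.4]
finger_gap: -0.002
clock: 13.9
position: [0.6123, 0.2464, 0.2384]
tcp_rot: [[0.22, -0.001, -0.976], [0.976, 0.001, 0.22], [0.001, -1.0, 0.001]]
wrist_force: [-0.5, 0.1, -0.9]
finger_gap: 0.002
13.9 [0.6123 0.2464 0.2384] [-0.46  0.12 -0.87]
scene13 thumb 291 [-148.7   21.9] slope 20.6
 pad 511 198.6 91.0 1.64
top13 thumb 325 [-149.4   23.9] slope 20.3
 pad 978 199.9 92.3 -0.09
wrench 205
valve 0
elbow 516
sprk 0
```

View pics/scene13.png

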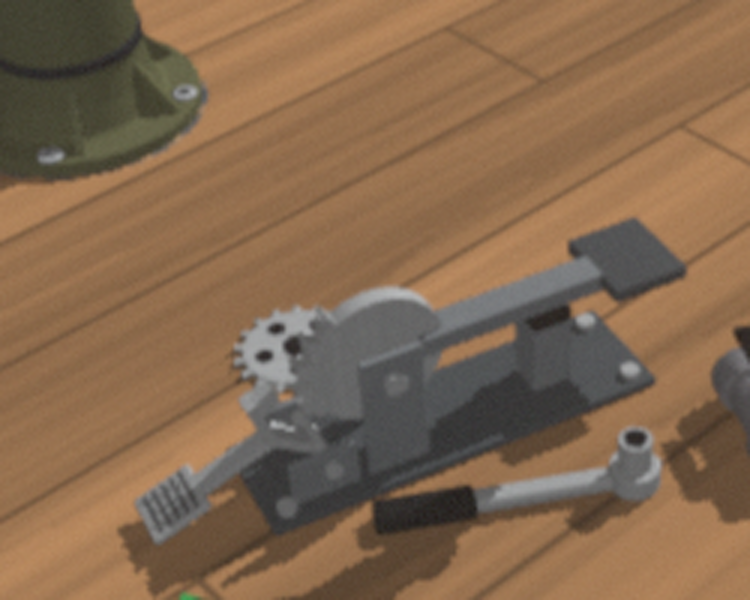

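View pics/top13.png

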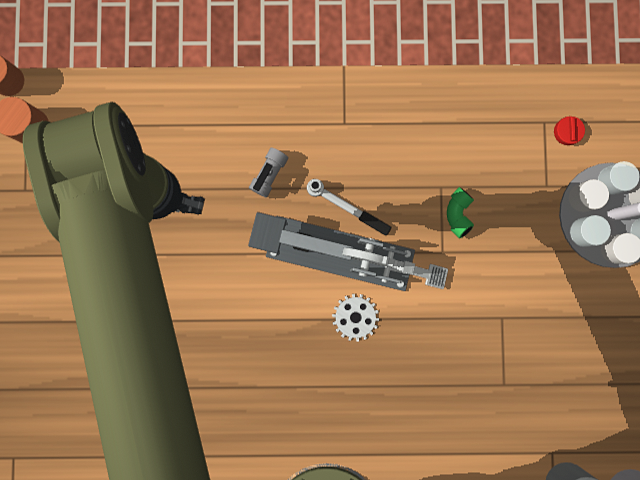

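The arm is level: the top view gives pad z≈92 mm with a −0.1° slope. The pawl is still at about 20.5°. The changes at the elbow and wrench look like the robot's shadow, since both still have their outlines at (460,213) and (350,207). I'm letting the arm settle, then handing in.

```bash
python3 -m creep '[{"slide":[0,0,0],"twist":[0,0,0]},{"slide":[0,0,0],"twist":[0,0,0]},{"slide":[0,0,0],"twist":[0,0,0]}]'; python3 - <<'E'
from h import *
from station import r
a=load("top0");b=load("top13")
for n in (a,b):
    i=cv2.cvtColor(n["image"],cv2.COLOR_RGB2HSV);m=cv2.inRange(i,(45,120,20),(80,255,255));m[:, :430]=0;m[:,490:]=0
    M=cv2.moments(m,True);print(M["m00"],M["m10"]/M["m00"],M["m01"]/M["m00"])
    W=cloud(n);z=W[...,2]; w=(z>.006);w[:175]=0;w[238:]=0;w[:,:304]=0;w[:,395:]=0
    v,u=np.nonzero(w); k=(v-205)<(u-315)*0.55+ 8;print('wrench',k.sum(),u[k].mean().round(2),v[k].mean().round(2))
print(r.close_job())
E
```

```text
clock: 14.3
position: [0.6134, 0.2382, 0.2397]
tcp_rot: [[0.23, 0.0, -0.973], [0.973, 0.0, 0.23], [0.0, -1.0, -0.0]]
wrist_force: [0.1, 0.1, 0.3]
finger_gap: -0.001
828.0 459.14130434782606 211.94323671497585
wrench 966 347.74 206.53
819.0 458.65934065934067 212.15628815628816
wrench 974 347.92 206.49
the job is handed in; nothing more can be done
None
```

The work rest is folded: I pressed the pawl's thumb plate down to its stop, then pushed the raised arm down until it lay level on its stop. I did both with the closed fingertips and gripped nothing. The job was handed in at about 14.3 s, with the robot clear of everything.

**Pressing:** The reaction at the pawl's stop was about 30 N (the largest wrist force I read), and about 24 N with the arm on its stop.

**Last checks:**
- **Pawl:** it stayed free, with the thumb plate tilted about 20.5° (0.36 rad) and 22–24 mm above the bench.
- **Arm:** the top view gives the pad level (−0.1°) at 92 mm, against the 93 mm expected. The scene view disagreed slightly, at 91 mm and 1.6°.
- **Loose parts:** the wrench and elbow centroids moved less than 0.5 pixel in the top view. The valve and sprocket showed no change at all. The raw image difference did flag the elbow and wrench, but that was the robot's shadow.

**TCP mismatch:** the fingertips actually ended about 35–40 mm short of the reported TCP. The first press therefore stopped in the air, and I finished both contacts by camera and force readings.

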